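# Seat the kaleidoscope tube in the V-blocks

### The arm

A 7-joint arm with a two-finger parallel gripper is mounted at the origin on the work surface. World frame = base frame: x ahead of the robot, y to its left, z up, the work surface at z = 0. Lengths are in m, angles in rad, forces in N, time in s.
With the tool pointing down it reaches from about 0.425 to 0.925 m from the base axis. Payload 6.8 kg.
Tool frame: the origin (TCP) lies at the very end of the fingers, on their centre line; the grasp point (between the pads) lies 19 mm behind it; z points along the fingers, y is the line along which they close (so a half turn about z gives the same grasp; the last joint's range is limited). The gripper opens to 85 mm and grips with 20 to 120 N. Pads are 22 mm wide; open, the fingers measure 114 mm over their backs; the gripper's body (76 mm by 85 mm) begins 54 mm behind the grasp point. The pads swing forward as they close: fully open they stand 13 mm farther back than shut.
Start: joints at [-1.341, 0.477, 0.022, 1.555, -0.011, 1.109, -0.083], TCP at [0.224, 0.637, 0.231] pointing down, gripper open.
Joint ranges: [-2.96, 2.96], [-0.34, 2.1], [-1.41, 1.46], [0.24, 2.44], [-1.37, 4.51], [0.17, 1.92], [-2.96, 2.96]. Speed limits (rad/s): [2.39, 2.39, 3.14, 3.14, 3.14, 3.14, 3.14].

### API

Orientations are given as a rotation vector (axis times angle).
In Python, from bench import get_obs, grab_frame, hand_in gives the robot as it stands.
- The arm moves only by the tool drive_tool, never from a script. Its argument "rows" is a list of rows, each an object with "offset": the shift along the tool's x, y, z as a fraction of full scale, a list of three; "rotation": the turn, a rotation vector about the tool's x, y, z as a fraction of full scale, a list of three; "claw": the opening, from 0 (shut) to 1 (fully open). In form: [{"offset": [tx, ty, tz], "rotation": [wx, wy, wz], "claw": claw}, ...]. A call has 1 to 20 rows; each row is the pose to reach, as a shift and turn from the pose commanded when the call began, along the tool's axes at that moment; what a row does not reach only later rows make up. Full scale, the value 1, is 0.15 m for a shift and 2 rad for a turn. A row lasts 1/12 s, in which the tool goes at most 41.7 mm and 7.16 degrees, less where a joint would pass 70% of its speed; a pose out of reach is approached as far as the arm can. A call with a number of a shift or a turn outside -1 to 1 is refused whole. A call with a gripper value outside its range is refused whole. The fingers move at their own pace and stop on an object; "force" is the grip in N (left out, the last holds). Time passes only in rows, so rows that repeat a pose let the fingers close. It gives the time, the measured TCP pose, the force, the opening and the grip force at its end, in the units of the state.
- get_obs(): the state, without advancing time (a new reading comes with each control period).
- grab_frame(name): name is "scene" or "side" or "wrist"; returns a dict with "frame" (384x512x3 uint8, red, green, blue), "z_map" (384x512 float32, m along the optical axis (not along the pixel's ray), 0 where there is no reading), "vfov" (degrees; the focal length in pixels is half the picture's height over the tangent of half this angle, whatever the lens; pixels are square), "cx", "cy" (the principal point, pixels), "R" (3x3) and "t" (3): a world point X has camera coordinates R X + t. Camera axes: x right, y down, z forward; pixel columns grow to the right and rows downward; lengths in m; the calibration is good to about 2 mm. A picture is of the moment at which its call begins.
- hand_in(): hands the job in; it is judged then, once.
The state is a dict: "clock": time; "joints": joint angles; "qvel": joint speeds; "tau": joint torques, N m; "tcp_pos": TCP position; "orientation": TCP orientation; "contact_force": force on the tool from outside, world axes, zero at the start; "moment": the same for the moment, N m; "grip_width": finger opening in m; "gripper_force": force on a finger pad.
Only numpy, scipy, OpenCV 4.12 (cv2) and the standard library are available. Lean on these libraries where they do the work, as an engineer would, in place of code of your own. Each camera call takes 0.05 s, during which the arm holds its last target. There are 200 camera calls.

### The job

Pick the long, thick brass tube out of the three tubes and lower it from above into the pair of wooden V-blocks, about centred end to end, so that it beds fully into both grooves ready for clamping. Set it down gently rather than dropping it, let go of it, and leave the other two tubes lying where they are.

Things in the scene. Friction and masses are not known exactly. Their poses are not given: they have to be found in the camera images.
- tube: The workpiece: long thick brass tube, 40 mm diameter, 160 mm long, 0.2 to 0.42 kg, lying level on one of three low wooden rests (8 mm high, 24 mm wide, narrower than the tube, so fingers pass down beside it), axis 27 mm above the table. Origin: its middle, on its axis; y runs along it, ends alike. The three tubes lie side by side on the robot's left, neighbours 90 to 170 mm apart, in any order.
- vblock: Fixed pair of wooden V-blocks, 48 mm high, on one base plate 84 (x) by 140 (y) by 12 mm. Origin: on the table under the centre; z up; both grooves run in line along y. Blocks 76 mm wide, each from 37 to 66 mm either side of centre; the 75 mm gap between is free for fingers. 90 degree V, 48 mm wide at the top, bottom at z = 24 mm; the bedded tube's axis is at x = 0, z = 52 mm.
- short_tube: Bystander: short thick brass tube, 40 mm in diameter, 90 mm long, lying on a rest like the workpiece's. The origin is its middle, on its axis; y along the tube.
- thin_tube: Bystander: long thin brass tube, 24 mm in diameter, 160 mm long, lying on a rest like the workpiece's. The origin is its middle, on its axis; y along the tube.
Mind the look-alikes: they are no part of the job. What is shaped like the tube but orange is not meant.

How it is judged:
On the way:
1. the long thick tube is held above the V-blocks (middle within 50 mm of the blocks' centre seen from above, axis more than 60 mm above the table) (horizontal distance between tube and vblock below 0.05 m and z of tube in the frame of vblock above 0.06 m and contact force between the fingers and tube above 0.5 N), for 0.1 s.
At the end, for the whole second after the job is handed in: The long thick tube lies released and still in both V-grooves: in line within 10 degrees, its middle within 10 mm of the V's centre plane, 6 mm of its bedded height (52 mm) and 20 mm of the blocks' centre along the groove. The other tubes lie within 30 mm of their starts (x of tube in the frame of vblock between -0.01 and 0.01 m and y of tube in the frame of vblock between -0.02 and 0.02 m and z of tube in the frame of vblock between 0.0463 and 0.0583 m and angle between the y axis of tube and the y axis of vblock, either way round below 0.175 rad and linear speed of tube below 0.02 m/s and distance of each of short_tube, thin_tube from where it was at the start of the episode below 0.03 m); the robot touches nothing.
It fails at once if the long thick tube is dropped: it moves faster than 0.5 m/s while the fingers do not hold it (a free fall of more than about 13 mm) (linear speed of tube above 0.5 m/s and contact force between the fingers and tube below 0.05 N).
It fails at once if the short or the thin tube is moved more than 30 mm (distance of any of short_tube, thin_tube from where it was at the start of the episode above 0.03 m).
It also fails if it takes over 40 s, if anything falls off the work surface, if the arm or the gripper's body presses on something with over 40 N, if the wrist force passes 120 N, or if a joint passes its speed limit or range.

## Working session

There is one attempt and no reset: what is moved stays moved. The work goes in short steps, Python scripts to look and compute and a tool call to move; the robot and the scene stay as the last step left them, time stands still between calls to the robot, and variables do not carry over. Pictures are saved under pics/ and viewed, at most 10 in all, crops included, and the job is handed in when it is done.

Besides the shell and the picture viewer there is one more tool, called as name(argument=value, ...), one argument or row to a line, values as JSON. drive_tool: Moves the arm, as the interface text tells. Its arguments: {"type":"object","properties":{"rows":{"type":"array","items":{"type":"object","properties":{"offset":{"type":"array","items":{"type":"number"}},"rotation":{"type":"array","items":{"type":"number"}},"claw":{"type":"number"}}}},"force":{"type":"number"}},"required":["rows"]}

```bash
mkdir -p pics; cat > h.py <<'E'
import numpy as np,cv2
from bench import get_obs,grab_frame,hand_in
def pts(f):
    z=f["z_map"];H,W=z.shape;fo=H/2/np.tan(np.radians(f["vfov"])/2)
    u,v=np.meshgrid(np.arange(W),np.arange(H))
    c=np.stack([(u-f["cx"])/fo*z,(v-f["cy"])/fo*z,z],-1)
    P=(c-f["t"])@f["R"]   # R^T (c-t)
    P[z==0]=np.nan
    return P
def save(n,im): cv2.imwrite("pics/"+n,im[...,::-1])
E
python3 - <<'E'
from h import *
o=get_obs();print(o["clock"],o["tcp_pos"],o["orientation"],o["grip_width"])
fs=[grab_frame(n) for n in("scene","side")]
save("a.png",cv2.resize(np.vstack([f["frame"] for f in fs]),None,fx=.78,fy=.78))
for f in fs: print(f["vfov"],f["cx"],f["cy"],-f["R"].T@f["t"],(f["z_map"]>0).mean())
E
```

```text
0.0 [0.22349039 0.63633286 0.23034355] [-5.28008652e-01 -3.09668755e+00  2.73210290e-03] 0.08563665983664079
50.58563783676109 251.22748788023054 192.93283206190117 [ 1.165623   -0.02055391  0.8800272 ] 0.9962005615234375
56.99790893854684 261.4068411797111 193.359073357872 [ 0.17798627 -0.71744397  0.7234549 ] 0.9959665934244791
```

View pics/a.png

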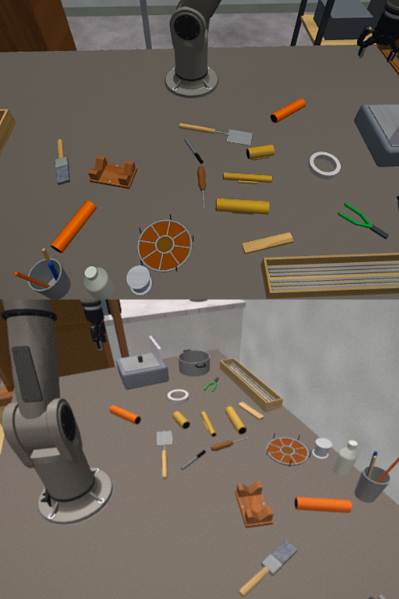

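The scene camera (full-res pixels) shows three yellow brass tubes: short thick at (333,195), long thin at (317,228), and long thick at (311,264). The V-blocks are at (145,220). Look-alikes are the orange tubes at (95,290) and (369,141) and a wood slat at (343,311). By the description I choose the one at (311,264).

```bash
cat > m.py <<'E'
from h import *
def brass(f):
    h=cv2.cvtColor(f["frame"],cv2.COLOR_RGB2HSV)
    return cv2.inRange(h,(18,150,60),(28,255,255))
def wood(f):
    h=cv2.cvtColor(f["frame"],cv2.COLOR_RGB2HSV)
    return cv2.inRange(h,(6,110,30),(16,235,255))
def comps(m,P,lo,hi,zmin):
    m=m.copy();Q=np.nan_to_num(P,nan=-9)
    m[(Q[...,2]<zmin)|(Q[...,0]<lo[0])|(Q[...,0]>hi[0])|(Q[...,1]<lo[1])|(Q[...,1]>hi[1])]=0
    n,L,s,c=cv2.connectedComponentsWithStats(m)
    return [(s[i],c[i],P[L==i]) for i in range(1,n) if s[i,4]>80]
E
python3 - <<'E'
from m import *
for n in("scene","side"):
    f=grab_frame(n);P=pts(f)
    print(n)
    for s,c,p in comps(brass(f),P,(.2,-.8),(1.1,.9),.006):
        q=p[:,:2];(cx,cy),(w,h),a=cv2.minAreaRect(q.astype(np.float32)*1000)
        top=p[p[:,2]>np.percentile(p[:,2],97)-.004]
        d=np.linalg.svd(top[:,:2]-top[:,:2].mean(0))[2][0]
        t=top[:,:2]@d; print("B",c.round(),s[4],"rect",round(cx),round(cy),round(w),round(h),"zmax",np.percentile(p[:,2],98).round(4),"topc",(top[:,:2].mean(0)).round(4),"ang",np.degrees(np.arctan2(d[1],d[0])).round(1),"len",np.ptp(t).round(3))
    for s,c,p in comps(wood(f),P,(.2,-.9),(1.1,.9),.006):
        (cx,cy),(w,h),a=cv2.minAreaRect(p[:,:2].astype(np.float32)*1000)
        print("W",c.round(),s[4],"rect",round(cx),round(cy),round(w),round(h),round(a,1),"zmax",np.percentile(p[:,2],98).round(4))
    if n=="scene":
        im=np.hstack([cv2.resize(f["frame"][170:300,265:365],None,fx=4,fy=4),cv2.resize(f["frame"][180:310,95:195],None,fx=4,fy=4)]);save("b.png",im)
E
```

```text
scene
B [335. 194.] 460 rect 456 231 34 90 zmax 0.0491 topc [0.4529 0.2303] ang 99.9 len 0.09
B [317. 227.] 551 rect 557 171 159 21 zmax 0.0324 topc [0.5549 0.1682] ang -96.6 len 0.157
B [311. 264.] 1107 rect 670 138 160 34 zmax 0.0489 topc [0.668  0.1389] ang 83.8 len 0.16
B [211. 313.] 172 rect 773 -99 42 42 zmax 0.0096 topc [ 0.7732 -0.0989] ang -8.5 len 0.044
W [145. 221.] 1656 rect 516 -277 140 86 76.6 zmax 0.0504
W [258. 228.] 260 rect 549 19 92 24 1.5 zmax 0.0293
side
B [301. 152.] 345 rect 665 137 160 33 zmax 0.0479 topc [0.6673 0.1306] ang -96.5 len 0.159
B [230. 153.] 200 rect 451 226 33 89 zmax 0.0482 topc [0.4534 0.2264] ang -79.6 len 0.089
B [266. 158.] 180 rect 554 168 161 19 zmax 0.0313 topc [0.5547 0.1626] ang -97.1 len 0.161
W [161. 148.] 346 rect 237 375 37 155 34.4 zmax 0.0412
W [284. 187.] 194 rect 550 16 89 23 2.8 zmax 0.0286
W [497. 220.] 147 rect 907 -386 26 20 47.1 zmax 0.1732
W [325. 263.] 1880 rect 518 -280 141 85 75.8 zmax 0.0494
W [415. 263.] 1151 rect 711 -369 39 161 61.2 zmax 0.0419
```

View pics/b.png

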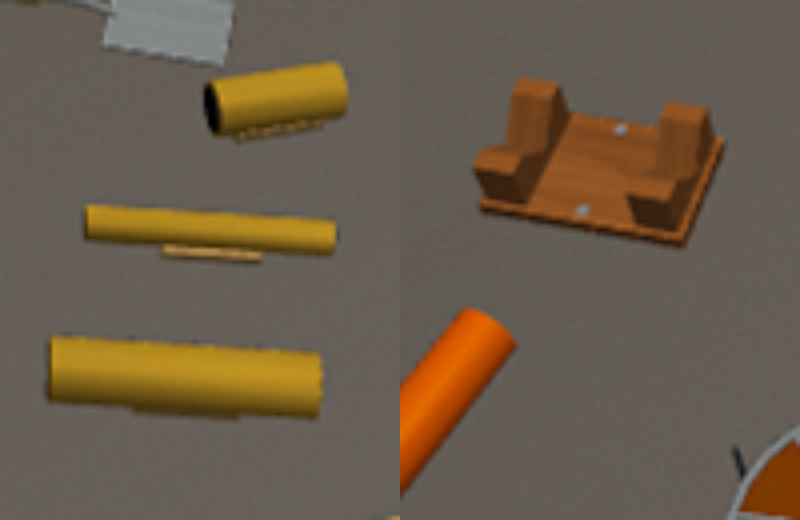

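The crop confirms that the tube at scene (311,264) is the long (160 mm), thick (40 mm) one. Both views agree: middle near (0.667, 0.138), top z about 0.048, axis about 83.6°. The V-block's centre is about (0.517, -0.279), with its groove at about 76°.

drive_tool(
  rows=[
    {"offset":[-0.25,-0.14,0],"rotation":[0,0,0.06],"claw":1},
    {"offset":[-0.5,-0.28,0],"rotation":[0,0,0.12],"claw":1},
    {"offset":[-0.75,-0.42,0],"rotation":[0,0,0.18],"claw":1},
    {"offset":[-1,-0.56,0],"rotation":[0,0,0.24],"claw":1},
    {"offset":[-1,-0.56,0],"rotation":[0,0,0.3],"claw":1},
    {"offset":[-1,-0.56,0],"rotation":[0,0,0.36],"claw":1},
    {"offset":[-1,-0.56,0],"rotation":[0,0,0.42],"claw":1},
    {"offset":[-1,-0.56,0],"rotation":[0,0,0.48],"claw":1},
    {"offset":[-1,-0.56,0],"rotation":[0,0,0.54],"claw":1},
    {"offset":[-1,-0.56,0],"rotation":[0,0,0.6],"claw":1},
    {"offset":[-1,-0.56,0],"rotation":[0,0,0.66],"claw":1},
    {"offset":[-1,-0.56,0],"rotation":[0,0,0.672],"claw":1},
    {"offset":[-1,-0.56,0],"rotation":[0,0,0.672],"claw":1},
  ],
)

```text
clock: 1.28
tcp_pos: [0.3372, 0.5079, 0.2311]
orientation: [2.339, 2.097, -0.0]
contact_force: [-0.4, -0.3, -0.5]
grip_width: 0.0857
gripper_force: 0.0
```

```bash
cat > go.py <<'E'
from h import *
import sys
from scipy.spatial.transform import Rotation as Ro
# go.py x y z axisangle_deg(tool x along this dir, tool z down)
x,y,z,a=map(float,sys.argv[1:])
o=get_obs();R=Ro.from_rotvec(o["orientation"])
a=np.radians(a);ex=np.array([np.cos(a),np.sin(a),0]);ez=np.array([0,0,-1.]);ey=np.cross(ez,ex)
T=Ro.from_matrix(np.stack([ex,ey,ez],1))
print("t",o["clock"].__round__(2),"tcp",np.round(o["tcp_pos"],4),"w",round(o["grip_width"],4),"gf",round(o["gripper_force"],1),"F",np.round(o["contact_force"],1))
print("off",(R.inv().apply(np.array([x,y,z])-o["tcp_pos"])/.15).round(3),"rot",((R.inv()*T).as_rotvec()/2).round(4))
E
python3 go.py .667 .138 .2 83.6
```

```text
t 1.28 tcp [0.3372 0.5079 0.2311] w 0.0857 gf 0.0 F [-0.4 -0.3 -0.5]
off [-2.212  2.454  0.208] rot [0.     0.0002 0.0013]
```

drive_tool(
  rows=[
    {"offset":[-0.18,0.2,0],"rotation":[0,0,0],"claw":1},
    {"offset":[-0.36,0.4,0],"rotation":[0,0,0],"claw":1},
    {"offset":[-0.54,0.6,0],"rotation":[0,0,0],"claw":1},
    {"offset":[-0.72,0.8,0],"rotation":[0,0,0],"claw":1},
    {"offset":[-0.9,1,0],"rotation":[0,0,0],"claw":1},
  ],
)

```text
clock: 1.7
tcp_pos: [0.4725, 0.3556, 0.2315]
orientation: [-2.337, -2.099, -0.001]
contact_force: [0.8, 0.1, -0.7]
grip_width: 0.0855
gripper_force: 0.0
```

drive_tool(
  rows=[
    {"offset":[-0.18,0.2,0],"rotation":[0,0,0],"claw":1},
    {"offset":[-0.36,0.4,0],"rotation":[0,0,0],"claw":1},
    {"offset":[-0.54,0.6,0],"rotation":[0,0,0],"claw":1},
    {"offset":[-0.72,0.8,0],"rotation":[0,0,0],"claw":1},
    {"offset":[-0.9,1,0],"rotation":[0,0,0],"claw":1},
  ],
)

```text
clock: 2.12
tcp_pos: [0.6066, 0.2048, 0.2314]
orientation: [-2.337, -2.099, -0.0]
contact_force: [-0.3, 0.1, 0.5]
grip_width: 0.0858
gripper_force: 0.0
```

drive_tool(
  rows=[
    {"offset":[-0.2,0.2,0],"rotation":[0,0,0],"claw":1},
    {"offset":[-0.4,0.4,0],"rotation":[0,0,0],"claw":1},
    {"offset":[-0.41,0.45,0.1],"rotation":[0,0,0],"claw":1},
    {"offset":[-0.41,0.45,0.2],"rotation":[0,0,0],"claw":1},
    {"offset":[-0.41,0.45,0.2],"rotation":[0,0,0],"claw":1},
    {"offset":[-0.41,0.45,0.2],"rotation":[0,0,0],"claw":1},
  ],
)

```text
clock: 2.62
tcp_pos: [0.6651, 0.138, 0.2004]
orientation: [-2.338, -2.097, 0.003]
contact_force: [-0.7, 0.2, -0.0]
grip_width: 0.086
gripper_force: 0.0
```

```bash
python3 go.py .667 .138 .1 83.6; python3 - <<'E'
from m import *
f=grab_frame("wrist");P=pts(f);save("c.png",f["frame"])
print(-f["R"].T@f["t"])
for s,c,p in comps(brass(f),P,(.2,-.8),(1.1,.9),.006):
    (cx,cy),(w,h),a=cv2.minAreaRect(p[:,:2].astype(np.float32)*1000)
    print(c.round(),s,"rect",round(cx,1),round(cy,1),round(w),round(h),round(a,1),"zmax",np.percentile(p[:,2],98).round(4))
E
```

```text
t 2.62 tcp [0.6651 0.138  0.2004] w 0.086 gf 0.0 F [-0.7  0.2 -0. ]
off [0.002 0.014 0.669] rot [-0.0012  0.0002  0.0016]
[0.67255085 0.20415611 0.34234085]
```

View pics/c.png

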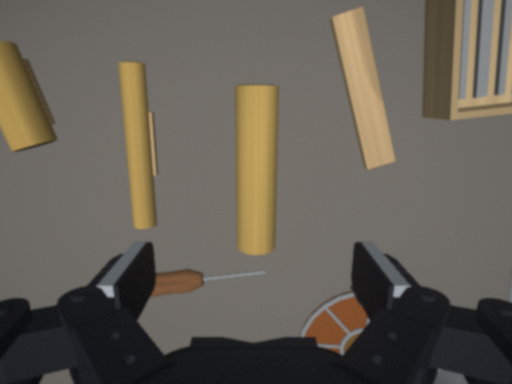

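The wrist view shows the long thick tube from (257,85) to (256,253). It's parallel to the image vertical and centred between the fingers. I'll measure it with a looser colour mask.

```bash
python3 - <<'E'
from m import *
f=grab_frame("wrist");P=pts(f)
h=cv2.cvtColor(f["frame"],cv2.COLOR_RGB2HSV);print(h[170,256],h[100,362])
m=cv2.inRange(h,(17,120,60),(30,255,255))
for s,c,p in comps(m,P,(.2,-.8),(1.1,.9),.012):
    (cx,cy),(w,hh),a=cv2.minAreaRect(p[:,:2].astype(np.float32)*1000)
    print(c.round(),s,"rect",round(cx,1),round(cy,1),round(w),round(hh),round(a,1),"zmax",np.percentile(p[:,2],98).round(4))
E
```

```text
[ 20 131 192] [ 18  91 193]
[ 20. 104.] [   0   43   54  108 3631] rect 456.1 230.0 34 89 9.0 zmax 0.0464
[137. 143.] [ 119   63   36  166 3623] rect 555.7 170.5 158 21 83.6 zmax 0.0298
[255. 167.] [ 236   87   40  167 6213] rect 667.3 137.7 158 36 83.6 zmax 0.0468
```

drive_tool(
  rows=[
    {"offset":[0,0.014,0.2],"rotation":[0,0,0],"claw":1},
    {"offset":[0,0.014,0.4],"rotation":[0,0,0],"claw":1},
    {"offset":[0,0.014,0.6],"rotation":[0,0,0],"claw":1},
    {"offset":[0,0.014,0.7],"rotation":[0,0,0],"claw":1},
    {"offset":[0,0.014,0.8],"rotation":[0,0,0],"claw":1},
    {"offset":[0,0.014,0.8],"rotation":[0,0,0],"claw":1},
  ],
)

```text
clock: 3.22
tcp_pos: [0.6664, 0.1382, 0.0791]
orientation: [-2.338, -2.096, 0.005]
contact_force: [-0.7, 0.1, 0.6]
grip_width: 0.0849
gripper_force: 0.0
```

```bash
python3 go.py .6673 .1377 .008 83.6
```

```text
t 3.22 tcp [0.6664 0.1382 0.0791] w 0.0849 gf 0.0 F [-0.7  0.1  0.6]
off [-0.002  0.008  0.474] rot [-0.0016  0.0005  0.0013]
```

drive_tool(
  rows=[
    {"offset":[0,0.008,0.1],"rotation":[0,0,0],"claw":1},
    {"offset":[0,0.008,0.2],"rotation":[0,0,0],"claw":1},
    {"offset":[0,0.008,0.3],"rotation":[0,0,0],"claw":1},
    {"offset":[0,0.008,0.38],"rotation":[0,0,0],"claw":1},
    {"offset":[0,0.008,0.43],"rotation":[0,0,0],"claw":1},
    {"offset":[0,0.008,0.47],"rotation":[0,0,0],"claw":1},
    {"offset":[0,0.008,0.47],"rotation":[0,0,0],"claw":1},
    {"offset":[0,0.008,0.47],"rotation":[0,0,0],"claw":1},
  ],
)

```text
clock: 3.88
tcp_pos: [0.6693, 0.1373, 0.0107]
orientation: [-2.341, -2.095, 0.0]
contact_force: [-0.4, 0.2, -0.1]
grip_width: 0.0854
gripper_force: 0.0
```

drive_tool(
  force=50,
  rows=[
    {"offset":[0,0,0],"rotation":[0,0,0],"claw":0},
    {"offset":[0,0,0],"rotation":[0,0,0],"claw":0},
    {"offset":[0,0,0],"rotation":[0,0,0],"claw":0},
    {"offset":[0,0,0],"rotation":[0,0,0],"claw":0},
    {"offset":[0,0,0],"rotation":[0,0,0],"claw":0},
    {"offset":[0,0,0],"rotation":[0,0,0],"claw":0},
    {"offset":[0,0,0],"rotation":[0,0,0],"claw":0},
    {"offset":[0,0,0],"rotation":[0,0,0],"claw":0},
    {"offset":[0,0,0],"rotation":[0,0,0],"claw":0},
    {"offset":[0,0,0],"rotation":[0,0,0],"claw":0},
  ],
)

```text
clock: 4.72
tcp_pos: [0.6676, 0.1377, 0.0117]
orientation: [-2.339, -2.093, 0.003]
contact_force: [-6.4, -0.0, 9.1]
grip_width: 0.0385
gripper_force: 49.3
```

drive_tool(
  rows=[
    {"offset":[0,0,-0.05],"rotation":[0,0,0],"claw":0},
    {"offset":[0,0,-0.1],"rotation":[0,0,0],"claw":0},
    {"offset":[0,0,-0.2],"rotation":[0,0,0],"claw":0},
    {"offset":[0,0,-0.3],"rotation":[0,0,0],"claw":0},
    {"offset":[0,0,-0.4],"rotation":[0,0,0],"claw":0},
    {"offset":[0,0,-0.5],"rotation":[0,0,0],"claw":0},
    {"offset":[0,0,-0.6],"rotation":[0,0,0],"claw":0},
    {"offset":[0,0,-0.7],"rotation":[0,0,0],"claw":0},
    {"offset":[0,0,-0.8],"rotation":[0,0,0],"claw":0},
    {"offset":[0,0,-0.9],"rotation":[0,0,0],"claw":0},
    {"offset":[0,0,-1],"rotation":[0,0,0],"claw":0},
    {"offset":[0,0,-1],"rotation":[0,0,0],"claw":0},
  ],
)

```text
clock: 5.72
tcp_pos: [0.6714, 0.1375, 0.1654]
orientation: [2.339, 2.093, 0.009]
contact_force: [1.7, -0.2, -2.3]
grip_width: 0.0383
gripper_force: 50.9
```

```bash
cat > look.py <<'E'
from m import *
for n in("scene","side","wrist"):
    f=grab_frame(n);P=pts(f);h=cv2.cvtColor(f["frame"],cv2.COLOR_RGB2HSV)
    m=cv2.inRange(h,(17,120 if n=="wrist" else 150,40),(30,255,255))
    for s,c,p in comps(m,P,(.2,-.5),(1.1,.5),.012):
        p=p.astype(np.float32)
        q=p-np.median(p,0);d=np.linalg.svd(q,full_matrices=False)[2][0];t=q@d
        (cx,cy),(w,hh),a=cv2.minAreaRect(p[:,:2]*1000)
        print(n,c.round(),s[4],"rect",round(cx,1),round(cy,1),round(w),round(hh),round(a,1),"z",np.percentile(p[:,2],[2,98]).round(4),"slope deg",np.degrees(np.arcsin(d[2]*np.sign(d[1]))).round(1))
E
python3 look.py;python3 go.py .517 -.279 .16 76.2
```

```text
scene [297. 226.] 607 rect 670.7 92.3 70 36 79.6 z [0.1749 0.202 ] slope deg 0.6
scene [344. 229.] 500 rect 691.5 171.6 53 96 28.6 z [0.1761 0.2377] slope deg -19.1
side [308. 115.] 253 rect 754.9 248.3 438 59 59.7 z [0.1764 0.2135] slope deg -19.2
side [230. 153.] 198 rect 449.7 226.8 31 89 9.2 z [0.0248 0.0483] slope deg 1.3
side [267. 158.] 179 rect 554.0 167.6 159 19 83.6 z [0.0206 0.0318] slope deg 0.1
wrist [116. 148.] 4891 rect 555.6 170.5 158 22 83.4 z [0.0199 0.0297] slope deg 0.0
wrist [253. 193.] 27052 rect 672.0 162.4 110 39 84.3 z [0.1846 0.1966] slope deg 0.6
wrist [  7. 129.] 698 rect 474.1 209.9 8 44 4.0 z [0.0218 0.0404] slope deg -17.0
t 5.87 tcp [0.6688 0.1374 0.1606] w 0.0386 gf 50.9 F [ 0.1 -0.  -4.5]
off [-2.871 -0.698  0.004] rot [-0.0002 -0.      0.065 ]
```

Lifted level. The held tube's axis is about 15.5 mm above the TCP. Next I carry it to the V-blocks.

drive_tool(
  rows=[
    {"offset":[-0.1,-0.02,0],"rotation":[0,0,0],"claw":0},
    {"offset":[-0.25,-0.06,0],"rotation":[0,0,0],"claw":0},
    {"offset":[-0.44,-0.11,0],"rotation":[0,0,0],"claw":0},
    {"offset":[-0.63,-0.15,0],"rotation":[0,0,0],"claw":0},
    {"offset":[-0.82,-0.2,0],"rotation":[0,0,0],"claw":0},
    {"offset":[-1,-0.24,0],"rotation":[0,0,0],"claw":0},
  ],
)

```text
clock: 6.37
tcp_pos: [0.6147, -0.0102, 0.1597]
orientation: [-2.341, -2.093, 0.004]
contact_force: [1.1, -0.3, -3.4]
grip_width: 0.0386
gripper_force: 50.9
```

drive_tool(
  rows=[
    {"offset":[-0.2,-0.05,0],"rotation":[0,0,0],"claw":0},
    {"offset":[-0.4,-0.1,0],"rotation":[0,0,0],"claw":0},
    {"offset":[-0.6,-0.15,0],"rotation":[0,0,0.02],"claw":0},
    {"offset":[-0.8,-0.2,0],"rotation":[0,0,0.04],"claw":0},
    {"offset":[-0.92,-0.23,0],"rotation":[0,0,0.055],"claw":0},
    {"offset":[-1,-0.25,0],"rotation":[0,0,0.065],"claw":0},
    {"offset":[-1,-0.25,0],"rotation":[0,0,0.065],"claw":0},
    {"offset":[-1,-0.25,0],"rotation":[0,0,0.065],"claw":0},
  ],
)

```text
clock: 7.03
tcp_pos: [0.5631, -0.152, 0.1605]
orientation: [-2.471, -1.938, -0.0]
contact_force: [0.3, -0.2, -3.0]
grip_width: 0.0385
gripper_force: 50.9
```

```bash
python3 go.py .517 -.279 .16 76.2; python3 - <<'E'
from m import *
for n in("scene","side"):
    f=grab_frame(n);P=pts(f);m=wood(f)
    for s,c,p in comps(m,P,(.4,-.4),(.64,-.18),.006):
        for lab,q in(("all",p),("base",p[p[:,2]<.016]),("tops",p[p[:,2]>.044])):
            if len(q)<20: continue
            (cx,cy),(w,h),a=cv2.minAreaRect(q[:,:2].astype(np.float32)*1000)
            print(n,lab,len(q),round(cx,1),round(cy,1),round(w),round(h),round(a,1),np.median(q[:,2]).round(4),"mean",q[:,:2].mean(0).round(4))
E
```

```text
t 7.03 tcp [ 0.5631 -0.152   0.1605] w 0.0385 gf 50.9 F [ 0.3 -0.2 -3. ]
off [-0.896 -0.096  0.003] rot [-0.0002 -0.0003  0.0001]
scene all 1643 515.9 -276.7 140 88 75.9 0.0173 mean [ 0.5213 -0.2766]
scene base 789 515.9 -276.7 140 88 75.9 0.0128 mean [ 0.5226 -0.2767]
scene tops 291 515.6 -278.5 133 79 76.3 0.0481 mean [ 0.5169 -0.2759]
side all 1881 517.6 -279.2 142 84 76.3 0.0213 mean [ 0.5137 -0.2858]
side base 853 517.6 -279.2 142 84 76.3 0.0123 mean [ 0.5128 -0.2826]
side tops 318 517.8 -280.2 133 77 76.2 0.0478 mean [ 0.5151 -0.2861]
```

drive_tool(
  rows=[
    {"offset":[-0.2,-0.02,0],"rotation":[0,0,0],"claw":0},
    {"offset":[-0.4,-0.04,0],"rotation":[0,0,0],"claw":0},
    {"offset":[-0.6,-0.06,0.05],"rotation":[0,0,0],"claw":0},
    {"offset":[-0.75,-0.08,0.12],"rotation":[0,0,0],"claw":0},
    {"offset":[-0.85,-0.095,0.2],"rotation":[0,0,0],"claw":0},
    {"offset":[-0.895,-0.095,0.3],"rotation":[0,0,0],"claw":0},
    {"offset":[-0.895,-0.095,0.35],"rotation":[0,0,0],"claw":0},
    {"offset":[-0.895,-0.095,0.35],"rotation":[0,0,0],"claw":0},
    {"offset":[-0.895,-0.095,0.35],"rotation":[0,0,0],"claw":0},
  ],
)

```text
clock: 7.88
tcp_pos: [0.5181, -0.2776, 0.108]
orientation: [-2.469, -1.941, -0.001]
contact_force: [-0.2, 0.6, -2.7]
grip_width: 0.0387
gripper_force: 50.8
```

```bash
python3 go.py .517 -.279 .0365 76.2; python3 - <<'E'
from h import *
a=grab_frame("scene")["frame"][150:260,70:230];b=grab_frame("side")["frame"][160:310,250:400];c=grab_frame("wrist")["frame"]
save("d.png",np.hstack([cv2.resize(x,(w,300)) for x,w in((a,436),(b,300))]));save("d2.png",c)
E
python3 look.py
```

```text
t 7.88 tcp [ 0.5181 -0.2776  0.108 ] w 0.0387 gf 50.8 F [-0.2  0.6 -2.7]
off [-0.011 -0.004  0.476] rot [-0.0004 -0.0005  0.0014]
scene [109. 191.] 182 rect 530.3 -321.7 96 38 41.5 z [0.1175 0.1462] slope deg 42.5
scene [334. 194.] 448 rect 455.6 231.1 35 90 8.0 z [0.0208 0.0488] slope deg -0.0
scene [150. 197.] 501 rect 531.6 -240.4 83 38 77.4 z [0.1184 0.1468] slope deg -4.3
scene [317. 227.] 537 rect 555.6 170.8 159 21 82.9 z [0.0139 0.0322] slope deg -0.1
side [230. 153.] 199 rect 449.6 226.8 32 91 7.6 z [0.0241 0.0483] slope deg 1.1
side [267. 159.] 179 rect 554.3 170.5 161 18 83.2 z [0.0204 0.0314] slope deg 0.4
side [334. 241.] 633 rect 511.8 -304.5 110 40 73.4 z [0.1235 0.1459] slope deg 3.5
wrist [253. 193.] 27418 rect 511.9 -271.3 148 66 82.0 z [0.1313 0.1438] slope deg 0.6
```

View pics/d.png

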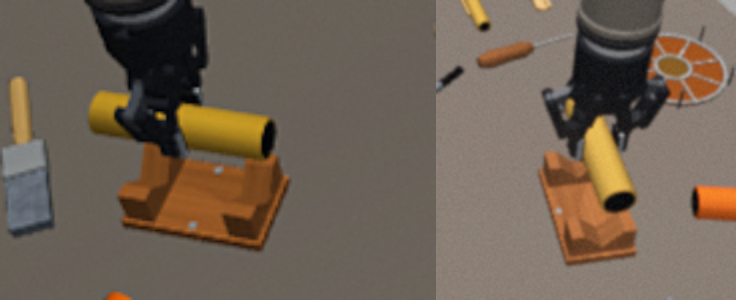

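View pics/d2.png

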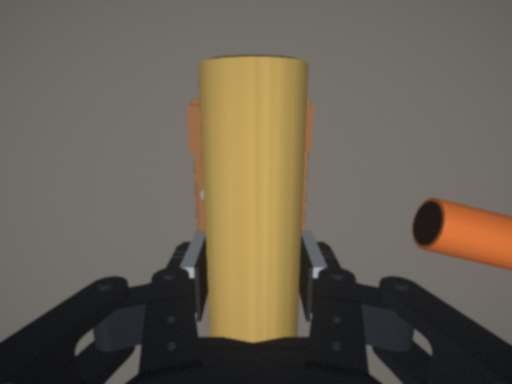

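Both views show the tube above the V-blocks and in line with them. In the wrist view the block edges show at columns 189 and 312, either side of the tube's 201–308. I'll check the sideways offset with the wrist camera.

```bash
python3 - <<'E'
from m import *
from scipy.spatial.transform import Rotation as Ro
o=get_obs();R=Ro.from_rotvec(o["orientation"])
f=grab_frame("wrist");P=pts(f);L=R.inv().apply((P-o["tcp_pos"]).reshape(-1,3)).reshape(P.shape)*1000
h=cv2.cvtColor(f["frame"],cv2.COLOR_RGB2HSV)
print(f["cx"],h[150,194],h[120,310])
for lab,zl in(("block",(.03,.055)),("base",(.006,.02)),("tube",(.1,.16))):
    m=(h[...,1]>100)&(P[...,2]>zl[0])&(P[...,2]<zl[1]);m[:,:150]=0;m[:,350:]=0;q=L[m]
    if len(q)>10: print(lab,len(q),"x",np.percentile(q[:,0],[1,99]).round(1),"y",np.percentile(q[:,1],[1,99]).round(1),"z",np.percentile(P[m][:,2],[2,50,98]).round(3))
E
```

```text
253.1290066026277 [ 13 117 139] [ 13 130 151]
block 892 x [37.  64.7] y [-39.   36.1] z [0.046 0.047 0.049]
base 868 x [-29.9  68.4] y [-42.8  39.9] z [0.01  0.011 0.013]
tube 27722 x [-23.6  79. ] y [-18.4  18.4] z [0.131 0.141 0.144]
```

drive_tool(
  rows=[
    {"offset":[-0.007,-0.01,0.08],"rotation":[0,0,0],"claw":0},
    {"offset":[-0.007,-0.01,0.16],"rotation":[0,0,0],"claw":0},
    {"offset":[-0.007,-0.01,0.24],"rotation":[0,0,0],"claw":0},
    {"offset":[-0.007,-0.01,0.3],"rotation":[0,0,0],"claw":0},
    {"offset":[-0.007,-0.01,0.35],"rotation":[0,0,0],"claw":0},
    {"offset":[-0.007,-0.01,0.39],"rotation":[0,0,0],"claw":0},
    {"offset":[-0.007,-0.01,0.41],"rotation":[0,0,0],"claw":0},
    {"offset":[-0.007,-0.01,0.43],"rotation":[0,0,0],"claw":0},
    {"offset":[-0.007,-0.01,0.44],"rotation":[0,0,0],"claw":0},
    {"offset":[-0.007,-0.01,0.44],"rotation":[0,0,0],"claw":0},
    {"offset":[-0.007,-0.01,0.44],"rotation":[0,0,0],"claw":0},
  ],
)

```text
clock: 9.15
tcp_pos: [0.5155, -0.2804, 0.0426]
orientation: [2.472, 1.938, 0.001]
contact_force: [0.9, -0.0, -3.1]
grip_width: 0.0384
gripper_force: 50.9
```

```bash
python3 go.py .517 -.279 .0365 76.2; python3 look.py | grep wrist
```

```text
t 9.15 tcp [ 0.5155 -0.2804  0.0426] w 0.0384 gf 50.9 F [ 0.9 -0.  -3.1]
off [0.011 0.007 0.041] rot [ 0.0003  0.     -0.0001]
wrist [253. 193.] 27649 rect 517.1 -261.7 124 51 79.6 z [0.0646 0.0775] slope deg 0.9
```

drive_tool(
  rows=[
    {"offset":[0,0,0.01],"rotation":[0,0,0],"claw":0},
    {"offset":[0,0,0.018],"rotation":[0,0,0],"claw":0},
    {"offset":[0,0,0.025],"rotation":[0,0,0],"claw":0},
    {"offset":[0,0,0.03],"rotation":[0,0,0],"claw":0},
    {"offset":[0,0,0.03],"rotation":[0,0,0],"claw":0},
    {"offset":[0,0,0.03],"rotation":[0,0,0],"claw":0},
  ],
)

```text
clock: 9.8
tcp_pos: [0.5156, -0.2803, 0.0378]
orientation: [2.472, 1.938, 0.0]
contact_force: [0.1, 0.1, -2.9]
grip_width: 0.0386
gripper_force: 51.0
```

```bash
python3 look.py | grep wrist;python3 go.py .517 -.279 .0365 76.2
```

```text
wrist [253. 194.] 27672 rect 517.2 -260.1 121 51 79.7 z [0.0597 0.0726] slope deg 0.9
t 9.95 tcp [ 0.5155 -0.2803  0.0378] w 0.0385 gf 51.0 F [ 0.6  0.3 -2.5]
off [0.011 0.007 0.009] rot [ 0.0002  0.     -0.0001]
```

drive_tool(
  rows=[
    {"offset":[0,0,0.006],"rotation":[0,0,0],"claw":0},
    {"offset":[0,0,0.011],"rotation":[0,0,0],"claw":0},
    {"offset":[0,0,0.011],"rotation":[0,0,0],"claw":0},
    {"offset":[0,0,0.011],"rotation":[0,0,0],"claw":0},
  ],
)

```text
clock: 10.28
tcp_pos: [0.5159, -0.2805, 0.0374]
orientation: [2.472, 1.938, 0.002]
contact_force: [-1.6, 2.3, 8.7]
grip_width: 0.0386
gripper_force: 52.2
```

The upward force shows the tube is seated. Now release: ease the grip, then open.

drive_tool(
  force=20,
  rows=[
    {"offset":[0,0,0],"rotation":[0,0,0],"claw":0},
    {"offset":[0,0,0],"rotation":[0,0,0],"claw":0},
    {"offset":[0,0,0],"rotation":[0,0,0],"claw":0.5},
    {"offset":[0,0,0],"rotation":[0,0,0],"claw":0.6},
    {"offset":[0,0,0],"rotation":[0,0,0],"claw":0.7},
    {"offset":[0,0,0],"rotation":[0,0,0],"claw":0.85},
    {"offset":[0,0,0],"rotation":[0,0,0],"claw":0.85},
    {"offset":[0,0,0],"rotation":[0,0,0],"claw":0.85},
    {"offset":[0,0,0],"rotation":[0,0,0],"claw":0.85},
  ],
)

```text
clock: 11.03
tcp_pos: [0.5152, -0.2803, 0.036]
orientation: [-2.472, -1.938, 0.0]
contact_force: [0.1, -0.4, -0.1]
grip_width: 0.0729
gripper_force: 0.0
```

```bash
python3 go.py .517 -.279 .0365 76.2; python3 look.py | grep wrist
```

```text
t 11.03 tcp [ 0.5152 -0.2803  0.036 ] w 0.0729 gf 0.0 F [ 0.1 -0.4 -0.1]
off [ 0.011  0.01  -0.003] rot [-0.0001 -0.     -0.0001]
wrist [255. 193.] 27957 rect 517.0 -260.0 121 53 80.2 z [0.0595 0.0722] slope deg 0.8
```

Released cleanly with the tube's top at 0.072. I'll rise straight up.

drive_tool(
  rows=[
    {"offset":[0,0,-0.06],"rotation":[0,0,0],"claw":0.85},
    {"offset":[0,0,-0.15],"rotation":[0,0,0],"claw":0.85},
    {"offset":[0,0,-0.3],"rotation":[0,0,0],"claw":0.85},
    {"offset":[0,0,-0.5],"rotation":[0,0,0],"claw":0.85},
    {"offset":[0,0,-0.7],"rotation":[0,0,0],"claw":0.85},
    {"offset":[0,0,-0.9],"rotation":[0,0,0],"claw":0.85},
    {"offset":[0,0,-1],"rotation":[0,0,0],"claw":0.85},
    {"offset":[0,0,-1],"rotation":[0,0,0],"claw":0.85},
    {"offset":[0,0,-1],"rotation":[0,0,0],"claw":0.85},
    {"offset":[0,0,-1],"rotation":[0,0,0],"claw":0.85},
  ],
)

```text
clock: 12.02
tcp_pos: [0.5148, -0.2799, 0.186]
orientation: [-2.472, -1.938, 0.0]
contact_force: [-0.3, 0.3, -0.1]
grip_width: 0.0725
gripper_force: 0.0
```

```bash
python3 go.py .517 -.279 .19 76.2; python3 look.py; python3 - <<'E'
from h import *
save("e.png",grab_frame("wrist")["frame"])
E
```

```text
t 12.02 tcp [ 0.5148 -0.2799  0.186 ] w 0.0725 gf 0.0 F [-0.3  0.3 -0.1]
off [ 0.009  0.013 -0.027] rot [-0.0003 -0.0002 -0.0001]
scene [334. 194.] 449 rect 456.8 230.7 33 91 9.8 z [0.0213 0.0487] slope deg 0.0
scene [140. 212.] 921 rect 518.6 -279.7 161 35 75.8 z [0.0438 0.0747] slope deg -0.2
scene [317. 227.] 535 rect 555.7 170.9 160 22 83.2 z [0.014  0.0324] slope deg 0.0
side [230. 153.] 200 rect 449.5 227.0 31 90 8.8 z [0.0237 0.0477] slope deg 1.6
side [267. 158.] 181 rect 554.1 168.0 161 19 83.3 z [0.0198 0.0317] slope deg 0.2
side [326. 254.] 931 rect 521.2 -282.9 159 50 75.2 z [0.0528 0.0736] slope deg 0.4
wrist [255. 176.] 8641 rect 515.5 -280.4 158 45 76.0 z [0.0566 0.0723] slope deg 0.2
```

View pics/e.png

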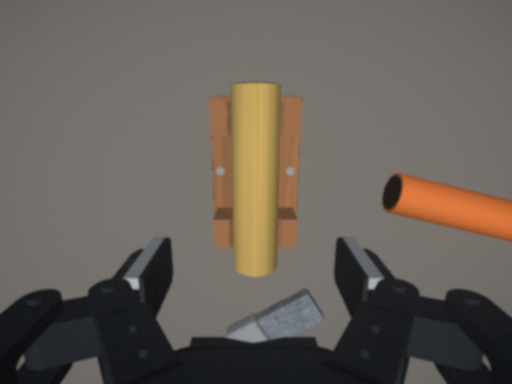

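The tube (232–280, rows 83–275) lies centred and in line in both grooves, level, with its top at 72 mm. The other tubes haven't moved.

```bash
python3 -c "
from bench import hand_in
print(hand_in())"
```

```text
the job is handed in; nothing more can be done
None
```

The long thick brass tube is bedded in both V-grooves, centred, level and released; the other two tubes were left where they lay, and the job is handed in at about 12 s on the robot's clock (the hand-in returned no verdict).

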